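# Hang a lift-off filter door back on its two hinge pins

### The job

Lift the black door out of its slotted rest, hang it squarely on the front of the computer so that both its knuckles slide fully down over the two upright hinge pins, and let go of it; then swing it shut against the computer's front. Handle it gently, do not force it, feel for the pins, whose rail may sit up to 18 mm to either side of its drawn place, and leave the other things on the cart alone.

Things in the scene. Friction and masses are not known exactly. Their poses are not given: they have to be found in the camera images.
- chassis: The computer: black steel box, fixed, 310 mm wide, 250 deep, top 190 mm above the table. Origin: on the table straight under the drawn (nominal) pin axis. x points into the computer, square to its front; y along the front towards the hinge end; z up. Front face at x = +22 mm, y -265 to +45. Shut, the door's x axis points to this -y; opened a quarter turn, to this -x.
- pins_drawn (a point): Nominal foot of the lower hinge pin, 50 mm above the table; axes as the computer's. Truly the steel rail with both pins sits, fixed, anywhere up to 18 mm off along +y or -y (slotted screw holes); x and z are true. That shift is in no reading: feel for it or look.
- upper_drawn (a point): Nominal foot of the upper pin, 100 mm over the lower one; same shift. Each pin: upright, 9 mm thick, 22 mm long, its tip chamfered to 8 mm; it stands on a steel tab 12 mm wide (y), 6 thick, reaching 6 mm out past the pin axis. Hung fully, each knuckle's lower mouth rests on its tab. Rail strip: 22 mm wide, 4 thick, on the front face.
- bezel (a point): Centre of the outer face of the raised frame on the front, 124 mm high, 108 mm wide, standing 14 mm off the front; axes as the computer's. The shut door stops against it or just short of it.
- door_center (a point): Middle of the door's panel. Loose stiff black steel panel, 170 wide (x), 12 thick (y), 150 high (z) mm, about 0.35 kg. x points from hinge edge to free edge, z up, -y out of the outer face. Top edge plain, can be pinched across the 12 mm. Once hung it swings freely with 1 mm play and stays where left.
- door_knuckle (a point): Centre of the lower knuckle's lower mouth, 97 mm from the panel's middle towards the hinge, 20 mm above its lower edge, in the panel's mid-plane; axes as the door's. Steel barrel, 18 mm outside, 11 mm bore right through, 18 mm long. The upper knuckle is the same, 100 mm higher.
- door_edge (a point): Middle of the door's free edge, 85 mm from the panel's middle, half-way up; axes as the door's.
- rest: Plywood rest, fixed, 120 long (x), 62 wide, 44 high mm, with a lengthwise slot 14 mm wide, its floor 10 mm above the table; origin at the centre of its underside. At the start the door stands upright in the slot, centred, its x along the rest's x.
- mug: White mug, 76 mm across, 90 mm high, loose; origin at the centre of its underside. Bystander.
- screwdriver: Screwdriver lying on the table, loose; origin on its underside. Bystander.
- carton: Small cardboard carton 90 x 70 x 60 mm, loose; origin at the centre of its underside. Bystander.
- tray: Small grey parts tray 90 x 60 x 25 mm, loose; origin at the centre of its underside. Bystander.
Things that resemble listed ones, but are neither listed nor needed, are in the scene too. Of the things that look like the part that bears door_center, the largest one is meant.

How it is judged:
By the outcome, as a careful person would: the job done as asked, in the order asked, and still so for the second after the job is handed in, with the robot touching nothing.
It also fails if it takes over 58 s, if anything falls off the work surface, if the arm or the gripper's body presses on something with over 40 N, if the wrist force passes 120 N, or if a joint passes its speed limit or range.

### The arm

A 6-joint arm with a two-finger parallel gripper is mounted at the origin on the work surface. World frame = base frame: x ahead of the robot, y to its left, z up, the work surface at z = 0. Lengths are in mm, angles in rad, forces in N, time in s.
With the tool pointing down it reaches from about 275 to 750 mm from the base axis. Payload 10.2 kg.
Tool frame: the origin (TCP) lies between the finger pads; the fingertips stand 22 mm ahead of it and the grasp point (between the pads) lies 3 mm ahead of it (ctrl.nose_length is the distance from the TCP to the fingertips, in mm); y points along the fingers, z is the direction in which the jaws open and shut, and the axes are right-handed (so a half turn about y gives the same grasp; the last joint's range is limited). The gripper opens to 85 mm and grips with 20 to 120 N. Pads are 22 mm wide; open, the fingers measure 114 mm over their backs; the gripper's body (76 mm by 85 mm) begins 54 mm behind the grasp point. The pads swing forward as they close: fully open they stand 13 mm farther back than shut.
Start: joints at [-1.489, 0.313, 1.498, -0, 1.331, -0.223], TCP at [157.541, -500.812, 253.294] pointing down, gripper open.
Joint ranges: [-2.94, 2.94], [-0.97, 2.17], [0.19, 2.56], [-1.23, 4.37], [0.02, 3.11], [-2.88, 2.88]. Speed limits (rad/s): [2.39, 2.39, 3.01, 3.14, 3.14, 3.14].

### API

Orientations are given as a unit quaternion [w, x, y, z].
In Python, from rig import ctrl, eyes, models gives the robot as it stands.
- The arm moves only by the shell command python3 -m crank 'ROWS' [FORCE]. ROWS is JSON, a list of rows, each an object with "dp": the shift along the tool's x, y, z in mm, a list of three; "roll": the turn about the tool's y in rad; "gripper": the closure in counts, from 0 (fully open) to 255 (shut). A call has 1 to 10 rows; each row is the pose to reach, as a shift and turn from the pose commanded when the call began, along the tool's axes at that moment; what a row does not reach only later rows make up. A row lasts 1/12 s, in which the tool goes at most 41.7 mm and 7.16 degrees, less where a joint would pass 70% of its speed; a pose out of reach is approached as far as the arm can. A call with a gripper value outside its range is refused whole. The fingers move at their own pace and stop on an object; FORCE is the grip in N (left out, the last holds). Time passes only in rows, so rows that repeat a pose let the fingers close. It gives the time, the measured TCP pose, the force and the opening at its end, in the units of the state.
- ctrl.sense(): the state, without advancing time (a new reading comes with each control period).
- eyes.capture(name): name is "scene" or "top"; returns a dict with "color" (420x560x3 uint8, red, green, blue), "fx", "fy", "cx", "cy" (pixels), "R" (3x3) and "t" (3): a world point X has camera coordinates R X + t. Camera axes: x right, y down, z forward; pixel columns grow to the right and rows downward; lengths in mm; the calibration is good to about 2 mm. A picture is of the moment at which its call begins. There is no depth.
- ctrl.finish_job(): hands the job in, once; it reports no verdict.
Trained networks look in a picture, given as the dict that the camera call returned (one of the last four; its "shot" number tells which), for a name from the list of things; names that differ only in an ending like _2 or _b are one class to them, and where a whole thing is asked for, a point or a joint stands for the part that bears it (a point fixed in the world has none). Each returns a list of dicts, best first, with "confidence" (0 to 1); they miss things now and then, are a little off and sometimes report something else, mostly with a low value. They report only what shows in the picture. A call takes as long as a camera call. They do not tell look-alikes from the thing itself.
- models.spot_in(picture, label): "extent" ([centre column, centre row, width, height] in pixels, round what is visible of it).
- models.spot_point(picture, label): "centre" ([column, row] in pixels: a listed point, or the origin of a listed thing).
The state is a dict: "time_s": time; "joints": joint angles; "dq": joint speeds; "tau": joint torques, N m; "eef_pos": TCP position; "ee_rot": TCP orientation; "force": force on the tool from outside, world axes, zero at the start; "wrist_torque": the same for the moment, N m; "grip_width": opening from 0.0 (shut) to 1.0 (fully open).
Only numpy, scipy, OpenCV 4.12 (cv2) and the standard library are available. Lean on these libraries where they do the work, as an engineer would, in place of code of your own. Each camera call takes 0.05 s, during which the arm holds its last target. There are 200 camera calls.

## Working session

There is one attempt and no reset: what is moved stays moved. The work goes in short steps, Python scripts to look and compute and a shell command to move; the robot and the scene stay as the last step left them, time stands still between calls to the robot, and variables do not carry over. Pictures are saved under pics/ and viewed, about 8 in all and at most 12, crops included, and the job is handed in when it is done.

```bash
ls; mkdir -p pics; python3 - <<'E'
from rig import ctrl,eyes,models
import cv2,json,numpy as np
s=ctrl.sense();print({k:np.round(v,3).tolist() for k,v in s.items()}, ctrl.nose_length)
ims=[]
for n in("scene","top"):
    p=eyes.capture(n);ims.append(p["color"])
    cv2.imwrite(f"pics/{n}0.png",cv2.cvtColor(p["color"],cv2.COLOR_RGB2BGR))
    print(n,p["fx"],p["fy"],p["cx"],p["cy"],np.round(p["R"],4).tolist(),np.round(p["t"],1).tolist())
    for l in["chassis","pins_drawn","upper_drawn","bezel","door_center","door_knuckle","door_edge","rest","mug","screwdriver","carton","tray"]:
        print(l,[(np.round(d["centre"],1).tolist(),round(d["confidence"],2)) for d in models.spot_point(p,l)][:4])
E
```

```text
pics
{'time_s': 0.0, 'joints': [-1.489, 0.313, 1.498, -0.0, 1.331, -0.223], 'dq': [0.0, -0.003, 0.0, -0.0, 0.001, -0.0], 'tau': [-0.002, -41.226, -25.974, -0.0, 0.004, 0.0], 'eef_pos': [157.542, -500.561, 252.738], 'ee_rot': [0.107, -0.107, 0.699, -0.698], 'force': [-0.737, 0.39, 0.804], 'wrist_torque': [-0.017, 0.012, 0.013], 'grip_width': 0.997} 22.0
scene 526.9222234316284 526.9222234316284 273.7770369732554 210.3240908957227 [[-0.6074, 0.7944, 0.0037], [0.5941, 0.4573, -0.6617], [-0.5273, -0.3997, -0.7498]] [202.3, -356.2, 1721.6]
chassis [([174.5, 191.0], 0.97)]
pins_drawn [([170.8, 178.8], 0.98), ([285.8, 183.4], 0.2)]
upper_drawn [([171.5, 151.7], 0.83), ([286.6, 181.4], 0.53)]
bezel [([199.8, 143.8], 0.81)]
door_center [([362.2, 197.3], 0.94), ([401.3, 260.3], 0.87)]
door_knuckle [([407.5, 249.4], 0.92), ([391.3, 206.5], 0.73)]
door_edge [([354.0, 234.5], 0.95), ([402.4, 286.4], 0.9), ([339.6, 196.3], 0.64), ([292.4, 210.8], 0.49)]
rest [([324.5, 239.2], 0.78), ([343.3, 301.8], 0.75)]
mug [([259.7, 291.4], 0.58), ([197.4, 140.7], 0.43)]
screwdriver [([187.7, 267.6], 0.87)]
ca
[... 237 characters left out ...]
-0.9843]] [146.0, 567.8, 1118.8]
chassis [([412.1, 194.3], 0.68), ([229.1, 229.7], 0.61), ([417.6, 190.7], 0.36)]
pins_drawn [([416.5, 185.6], 0.65), ([231.3, 236.6], 0.59)]
upper_drawn [([430.1, 177.4], 0.89)]
bezel [([426.0, 237.5], 0.94)]
door_center [([210.5, 299.1], 0.89), ([128.9, 239.8], 0.87), ([231.0, 231.6], 0.7)]
door_knuckle [([183.9, 323.7], 0.79), ([274.8, 235.8], 0.78), ([147.8, 273.8], 0.58)]
door_edge [([187.0, 231.9], 0.72), ([232.6, 277.9], 0.72), ([120.1, 206.1], 0.68), ([228.8, 228.7], 0.37)]
rest [([230.9, 236.4], 0.92)]
mug [([246.3, 143.4], 0.81)]
screwdriver [([320.9, 120.0], 0.78)]
carton [([170.7, 181.3], 0.67), ([310.8, 282.2], 0.17)]
tray [([311.3, 284.0], 0.68)]
```

```bash
python3 - <<'E'
import cv2
for n in("scene","top"):
    a=cv2.imread(f"pics/{n}0.png"); cv2.imwrite(f"pics/{n}0b.png",cv2.resize(a,(800,600),interpolation=cv2.INTER_CUBIC))
E
```

```text
(no output)
```

View pics/scene0b.png

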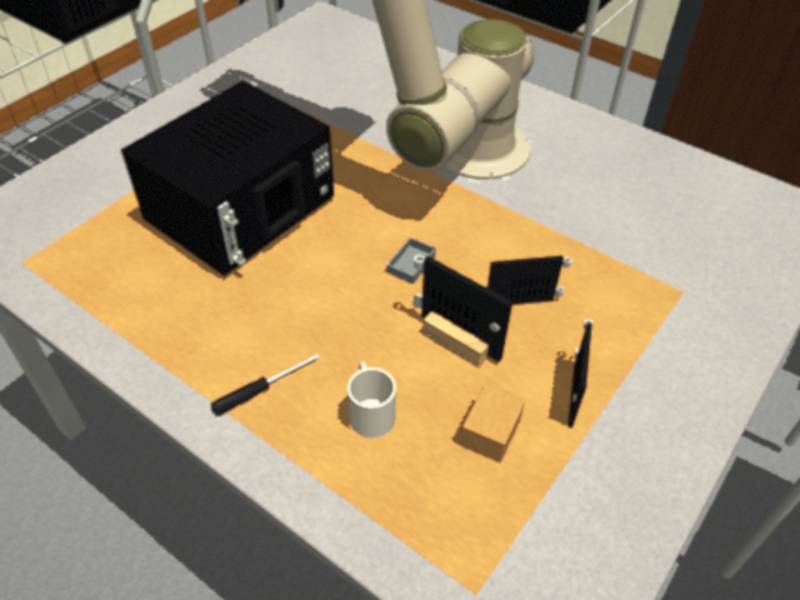

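View pics/top0b.png

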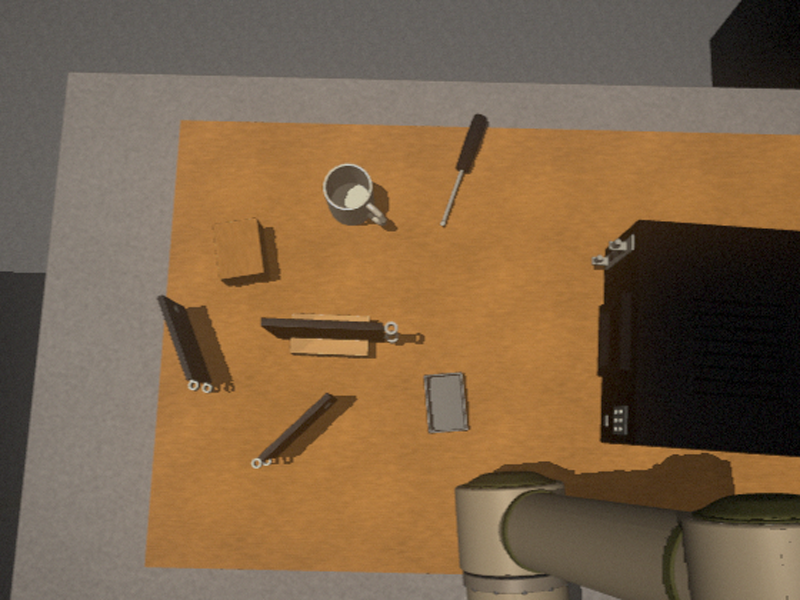

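The candidates in the 560-wide top view are the door in the rest (231,231), a smaller door at (129,240), and another smaller door at (211,299). The one standing in the slotted rest is the largest and is the one meant. I'll compute positions and take a confirming crop that also shows the pins.

```bash
cat > h.py <<'E'
from rig import ctrl,eyes,models
import numpy as np,cv2
def plane(p,uv,z):
    R=np.array(p["R"]);t=np.array(p["t"]);c=-R.T@t
    d=R.T@np.array([(uv[0]-p["cx"])/p["fx"],(uv[1]-p["cy"])/p["fy"],1]);return c+d*(z-c[2])/d[2]
def proj(p,X):
    c=np.array(p["R"])@np.array(X)+np.array(p["t"]);return np.array([p["fx"]*c[0]/c[2]+p["cx"],p["fy"]*c[1]/c[2]+p["cy"]])
def tri(ps,uvs):
    Ps=[np.diag([1.,1,1])@np.array([[p["fx"],0,p["cx"]],[0,p["fy"],p["cy"]],[0,0,1]])@np.c_[p["R"],p["t"]] for p in ps]
    X=cv2.triangulatePoints(Ps[0],Ps[1],*[np.array(u,float).reshape(2,1) for u in uvs]);return (X[:3]/X[3]).ravel()
E
python3 - <<'E'
from h import *
S=eyes.capture("scene");T=eyes.capture("top")
r=lambda x:np.round(x,1).tolist()
for l,z in [("pins_drawn",50),("upper_drawn",150),("bezel",None),("door_center",85),("door_knuckle",30),("door_edge",85),("rest",0),("mug",0),("tray",0),("chassis",0)]:
    for n,p in(("S",S),("T",T)):
        for d in models.spot_point(p,l)[:4]:
            print(l,n,round(d["confidence"],2),r(d["centre"]),r(plane(p,d["centre"],95 if z is None else z)[:2]))
a=S["color"][135:195,145:205];b=T["color"][150:210,405:465];c=T["color"][200:260,170:305];d=S["color"][175:260,280:400]
ims=[cv2.resize(a,(390,290),interpolation=3),cv2.resize(b,(390,290),interpolation=3),cv2.resize(d,(390,290),interpolation=3),cv2.resize(c,(390,290),interpolation=3)]
o=np.vstack([np.hstack(ims[:2]),np.hstack(ims[2:])]);cv2.imwrite("pics/crop1.png",o[:,:,::-1])
E
```

```text
pins_drawn S 0.57 [176.1, 178.8] [606.2, -121.1]
pins_drawn S 0.16 [343.2, 299.7] [651.9, 436.8]
pins_drawn T 0.74 [418.9, 189.3] [605.6, -140.2]
pins_drawn T 0.64 [272.1, 238.4] [487.9, 185.3]
upper_drawn S 0.77 [170.2, 149.7] [603.7, -125.7]
upper_drawn T 0.68 [428.9, 177.8] [608.6, -135.1]
bezel S 0.61 [200.4, 142.4] [493.2, -130.9]
bezel T 0.66 [424.5, 237.0] [493.0, -137.9]
door_center S 0.72 [364.3, 193.9] [377.3, 321.1]
door_center S 0.67 [404.5, 262.9] [506.4, 503.6]
door_center S 0.58 [324.1, 216.7] [502.5, 283.0]
door_center T 0.93 [127.9, 241.8] [469.9, 490.5]
door_center T 0.74 [210.2, 296.3] [359.7, 310.6]
door_knuckle S 0.86 [291.4, 210.1] [493.5, 180.0]
door_knuckle S 0.73 [404.1, 252.7] [438.1, 477.7]
door_knuckle S 0.59 [391.5, 205.7] [321.3, 378.5]
door_knuckle T 0.94 [144.1, 274.9] [403.1, 465.7]
door_knuckle T 0.92 [185.5, 324.3] [298.8, 368.7]
door_knuckle T 0.81 [272.6, 236.8] [493.8, 184.7]
door_knuckle T 0.18 [227.9, 228.3] [510.7, 285.3]
door_edge S 0.93 [338.2, 199.7] [434.3, 279.7]
door_edge S 0.59 [356.2, 233.8] [500.6, 372.8]
door_edge S 0.57 [403.6, 285.3] [561.2, 530.6]
door_edge T 0.92 [119.8, 208.5] [541.1, 513.2]
door_edge T 0.65 [230.0, 277.3] [399.9, 270.9]
door_edge T 0.59 [186.6, 235.6] [485.9, 366.7]
door_edge T 0.48 [321.2, 118.9] [752.8, 82.5]
rest S 0.67 [327.2, 237.6] [491.5, 292.8]
rest T 0.86 [233.5, 237.8] [493.0, 274.8]
mug S 0.73 [259.6, 293.3] [727.1, 259.4]
mug T 0.75 [245.3, 142.0] [721.4, 255.7]
tray S 0.74 [289.3, 181.2] [387.7, 96.6]
tray T 0.91 [313.2, 283.2] [394.0, 90.9]
chassis S 0.77 [175.5, 191.4] [610.7, -128.4]
chassis T 0.72 [412.8, 196.9] [597.9, -138.7]
```

View pics/crop1.png

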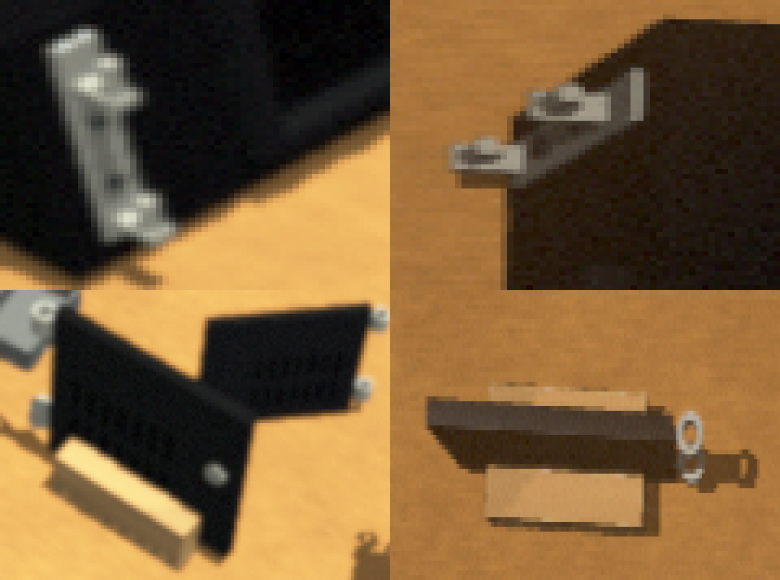

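The crop confirms it: the large door stands in the plywood rest with its knuckles on the right, at about (272,233) in the top view. The top view also shows the upper pin at about (431,172) and the lower one at about (420,181). Next I need the chassis and door yaw.

```bash
python3 - <<'E'
from h import *
S=eyes.capture("scene");T=eyes.capture("top")
r=lambda x:np.round(x,1).tolist()
for n,u,l in(("up",(431.2,171.7),(161.2,148.5)),("lo",(419.6,181.5),(167.3,177))):
    z=172 if n=="up" else 72
    print(n,r(tri([T,S],[u,l])),r(plane(T,u,z)),r(plane(S,l,z)))
g=lambda a:(255*(a/255.)**.45).astype(np.uint8)
a=g(T["color"][140:330,400:560]);b=g(S["color"][50:200,80:240]);c=g(T["color"][210:250,175:300])
f=lambda a,w,h:cv2.resize(a,(w,h),interpolation=cv2.INTER_CUBIC)
o=np.vstack([np.hstack([f(a,320,380),f(b,405,380)]),f(c,725,220)]);cv2.imwrite("pics/crop2.png",o[:,:,::-1])
E
```

```text
up [620.0, -138.5, 158.4] [616.1, -133.9, 172.0] [629.7, -126.7, 172.0]
lo [621.0, -139.2, 57.9] [618.4, -136.4, 72.0] [629.5, -126.4, 72.0]
```

View pics/crop2.png

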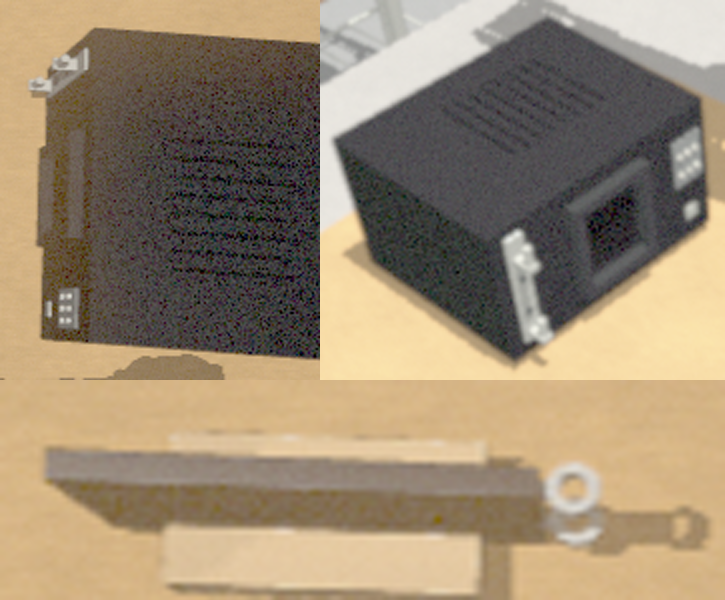

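```bash
python3 - <<'E'
from h import *
from scipy.optimize import least_squares
S=eyes.capture("scene");T=eyes.capture("top")
r=lambda x:np.round(x,2).tolist()
def W(q,X):
    c,s=np.cos(q[2]),np.sin(q[2]);return [q[0]+c*X[0]-s*X[1],q[1]+s*X[0]+c*X[1],X[2]]
ob=[(T,(447.5,154),(22,45,190)),(T,(445,311),(22,-265,190)),(T,(420.5,309),(22,-265,0)),
(S,(147.2,144.8),(22,45,190)),(S,(157.5,193),(22,45,0)),(S,(230.2,88.3),(22,-265,190)),(S,(233,137.7),(22,-265,0)),(S,(86,104.5),(272,45,190))]
def fit(ob,q0):
    f=lambda q:np.concatenate([proj(p,W(q,X))-np.array(u) for p,u,X in ob]);s=least_squares(f,q0,loss="soft_l1");print(r(s.x),r(f(s.x)));return s.x
print("all");q=fit(ob,[605,-135,-1.57]);fit([o for o in ob if o[0] is T],q);fit([o for o in ob if o[0] is S],q)
# pins: free shift s
for nm,p,u,z in(("Tup",T,(431.2,171.7),172),("Tlo",T,(419.6,181.5),72),("Sup",S,(161.2,148.5),172),("Slo",S,(167.3,177),72)):
    print(nm,[(s,r(proj(p,W(q,(0,s,z)))-np.array(u))) for s in(-18,0,18)], r(plane(p,u,z)))
# door top edge
d=[(T,(182.8,222.4),(85,-6,160)),(T,(268.1,226.4),(-85,-6,160)),(T,(182.8,227.8),(85,6,160)),(T,(269,231.1),(-85,6,160)),(T,(273.8,229.8),(-97,0,148))]
fit(d,[490,280,1.57])
E
```

```text
all
[606.31, -134.15, -1.6] [-2.36, -1.03, 0.21, 0.6, -1.24, 0.55, -2.12, -2.41, 0.04, 2.06, -0.24, -3.37, 0.63, -0.23, -4.12, -1.76]
[606.86, -138.38, -1.62] [0.05, -1.1, 0.61, 0.39, -0.91, 0.38]
[607.94, -128.37, -1.59] [-0.93, -1.01, 1.15, 3.45, 0.34, -2.6, 1.16, 0.55, -3.8, -0.19]
Tup [(-18, [0.23, 13.49]), (0, [0.27, 4.75]), (18, [0.3, -3.95])] [616.1, -133.89, 172.0]
Tlo [(-18, [-0.98, 13.39]), (0, [-0.91, 5.36]), (18, [-0.84, -2.62])] [618.42, -136.43, 72.0]
Sup [(-18, [9.83, -9.81]), (0, [4.59, -6.17]), (18, [-0.72, -2.47])] [629.72, -126.67, 172.0]
Slo [(-18, [9.05, -9.79]), (0, [4.13, -6.15]), (18, [-0.86, -2.47])] [629.48, -126.35, 72.0]
[496.38, 276.45, 1.55] [0.34, -0.25, 0.15, -0.65, -0.12, 0.31, -1.04, 0.62, 0.41, -0.04]
```

```bash
cat >> h.py <<'E'
from scipy.spatial.transform import Rotation as Ro
def pose():
    s=ctrl.sense();q=s["ee_rot"];return s,Ro.from_quat([q[1],q[2],q[3],q[0]]).as_matrix()
def goal(X=None,dW=None,jaw=None):
    "print dp in tool axes to world TCP X (or shift dW), roll so tool z lies along horizontal angle jaw (mod pi)"
    s,R=pose();p=np.array(s["eef_pos"]);d=np.array(dW if dW is not None else np.array(X)-p)
    print("t",round(s["time_s"],2),"pos",np.round(p,1),"F",np.round(s["force"],1),"w",round(s["grip_width"],3),"zang",round(np.arctan2(R[1,2],R[0,2]),4),"tilt",np.round(R[2],4))
    print("dp",np.round(R.T@d,1).tolist(),end=" ")
    if jaw is not None:
        for k in range(-2,3):
            a=jaw+k*np.pi-np.arctan2(R[1,2],R[0,2])
            # find roll sign: turn about tool y (down) by +r rotates heading by -r when y is down
            a=-a if R[2,1]<0 else a
            if abs(a)<3.2: print("roll",round(a,4),end=" ")
    print()
E
python3 -c "
from h import *
goal(X=(496.4,276.5,250),jaw=1.55+np.pi/2)
s,R=pose();print(np.round(R,3))"
```

```text
t 2.6 pos [ 157.5 -500.8  253.3] F [ 0.3  0.2 -0.1] w 1.002 zang -1.266 tilt [-0.e+00 -1.e+00 -1.e-04]
dp [-556.5, 3.3, -639.8] roll 1.8964 roll -1.2452 
[[-0.954  0.     0.3  ]
 [-0.3    0.    -0.954]
 [-0.    -1.    -0.   ]]
```

```bash
python3 -m crank '[{"dp":[-278,-20,-320],"roll":-1.245,"gripper":0},{"dp":[-278,-20,-320],"roll":-1.245,"gripper":0},{"dp":[-278,-20,-320],"roll":-1.245,"gripper":0},{"dp":[-278,-20,-320],"roll":-1.245,"gripper":0},{"dp":[-278,-20,-320],"roll":-1.245,"gripper":0},{"dp":[-278,-20,-320],"roll":-1.245,"gripper":0},{"dp":[-278,-20,-320],"roll":-1.245,"gripper":0},{"dp":[-278,-20,-320],"roll":-1.245,"gripper":0},{"dp":[-278,-20,-320],"roll":-1.245,"gripper":0},{"dp":[-278,-20,-320],"roll":-1.245,"gripper":0}]'
python3 -c "
from h import *
goal(X=(496.4,276.5,225),jaw=1.55+np.pi/2)"
```

```text
time_s: 3.43
eef_pos: [323.8, -117.3, 273.3]
ee_rot: [-0.496, 0.496, -0.503, 0.504]
force: [0.8, -0.7, 0.0]
grip_width: 1.0
t 3.43 pos [ 323.8 -117.3  273.3] F [ 0.8 -0.7  0. ] w 1.0 zang -0.0155 tilt [ 7.e-04 -1.e+00  9.e-04]
dp [-396.4, 48.2, 166.4] roll 3.1469 roll 0.0053 roll -3.1363
```

```bash
python3 -m crank '[{"dp":[-396,48,166],"roll":0,"gripper":0},{"dp":[-396,48,166],"roll":0,"gripper":0},{"dp":[-396,48,166],"roll":0,"gripper":0},{"dp":[-396,48,166],"roll":0,"gripper":0},{"dp":[-396,48,166],"roll":0,"gripper":0},{"dp":[-396,48,166],"roll":0,"gripper":0},{"dp":[-396,48,166],"roll":0,"gripper":0},{"dp":[-396,48,166],"roll":0,"gripper":0},{"dp":[-396,48,166],"roll":0,"gripper":0},{"dp":[-396,48,166],"roll":0,"gripper":0}]'
python3 -c "
from h import *
goal(X=(496.4,276.5,162),jaw=1.55+np.pi/2)
T=eyes.capture('top');S=eyes.capture('scene')
f=lambda a:cv2.resize(a,(400,400),interpolation=cv2.INTER_CUBIC)
cv2.imwrite('pics/c3.png',np.hstack([f(T['color'][170:290,165:285]),f(S['color'][130:250,260:380])])[:,:,::-1])"
```

```text
time_s: 4.27
eef_pos: [492.0, 261.5, 226.3]
ee_rot: [-0.495, 0.495, -0.505, 0.505]
force: [1.3, -1.0, 0.9]
grip_width: 0.999
t 4.27 pos [492.  261.5 226.3] F [ 1.3 -1.   0.9] w 0.999 zang -0.0206 tilt [ 0.e+00 -1.e+00  2.e-04]
dp [-15.0, 64.3, 4.0] roll 3.1418 roll 0.0002 roll -3.1414
```

View pics/c3.png

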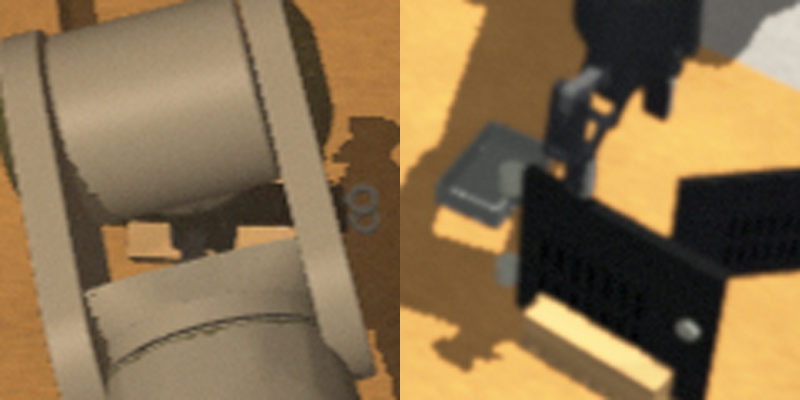

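```bash
python3 -m crank '[{"dp":[-15,0,4],"roll":0,"gripper":0},{"dp":[-15,22,4],"roll":0,"gripper":0},{"dp":[-15,44,4],"roll":0,"gripper":60},{"dp":[-15,64,4],"roll":0,"gripper":120},{"dp":[-15,64,4],"roll":0,"gripper":160},{"dp":[-15,64,4],"roll":0,"gripper":190}]' 20
python3 -c "
from h import *
goal(X=(496.4,276.5,162),jaw=1.55+np.pi/2)"
```

```text
time_s: 4.87
eef_pos: [495.9, 273.7, 162.7]
ee_rot: [0.494, -0.495, 0.505, -0.505]
force: [0.1, -0.5, 0.0]
grip_width: 0.451
t 4.87 pos [495.9 273.7 162.7] F [ 0.1 -0.5  0. ] w 0.451 zang -0.0213 tilt [ 4.0e-04 -1.0e+00 -1.1e-03]
dp [-2.8, 0.7, 0.5] roll 3.1411 roll -0.0005 roll -3.1421
```

```bash
python3 -m crank '[{"dp":[0,0,0],"roll":0,"gripper":205},{"dp":[0,0,0],"roll":0,"gripper":205},{"dp":[0,0,0],"roll":0,"gripper":255},{"dp":[0,0,0],"roll":0,"gripper":255},{"dp":[0,0,0],"roll":0,"gripper":255}]' 20
python3 -c "
from h import *
goal(X=(496.4,276.5,162))"
```

```text
time_s: 5.28
eef_pos: [496.7, 274.2, 164.2]
ee_rot: [-0.496, 0.494, -0.505, 0.506]
force: [0.9, 0.2, 6.6]
grip_width: 0.134
t 5.28 pos [496.7 274.2 164.2] F [0.9 0.2 6.6] w 0.134 zang -0.0211 tilt [-7.0e-04 -1.0e+00  2.8e-03]
dp [-2.2, 2.2, -0.3]
```

```bash
python3 -m crank '[{"dp":[0,0,0],"roll":0,"gripper":255},{"dp":[0,-4,0],"roll":0,"gripper":255},{"dp":[0,-14,0],"roll":0,"gripper":255},{"dp":[0,-30,0],"roll":0,"gripper":255},{"dp":[0,-50,0],"roll":0,"gripper":255},{"dp":[0,-65,0],"roll":0,"gripper":255},{"dp":[0,-65,0],"roll":0,"gripper":255}]' 80
python3 -c "
from h import *
T=eyes.capture('top');S=eyes.capture('scene')
goal(X=(622,-10,228),jaw=1.55+np.pi/2)
f=lambda a:cv2.resize(a,(400,400),interpolation=cv2.INTER_CUBIC)
cv2.imwrite('pics/c4.png',np.hstack([f(T['color'][170:290,165:285]),f(S['color'][130:250,260:380])])[:,:,::-1])"
```

```text
time_s: 5.87
eef_pos: [496.8, 274.5, 231.0]
ee_rot: [-0.496, 0.493, -0.504, 0.506]
force: [1.6, 0.0, -2.8]
grip_width: 0.115
t 5.97 pos [495.7 274.1 227.4] F [-1.2  0.  -3.4] w 0.12 zang -0.021 tilt [ 1.e-04 -1.e+00 -5.e-04]
dp [281.4, -0.6, 132.2] roll 3.1414 roll -0.0002 roll -3.1418
```

View pics/c4.png

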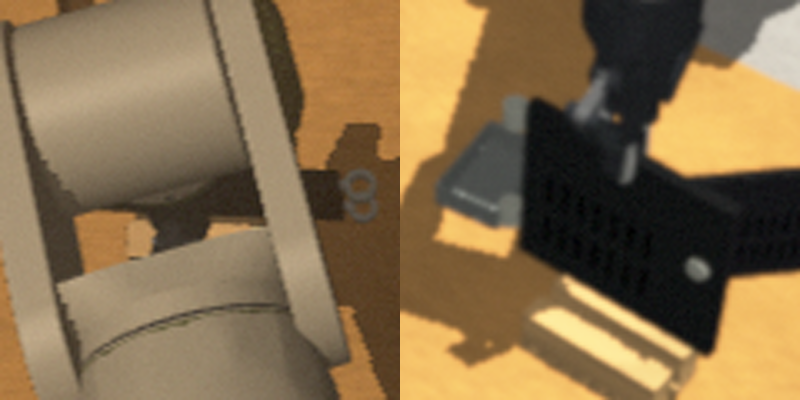

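```bash
python3 -m crank '[{"dp":[20,0,10],"roll":0.01,"gripper":255},{"dp":[50,0,24],"roll":0.015,"gripper":255},{"dp":[85,0,41],"roll":0.015,"gripper":255},{"dp":[120,0,57],"roll":0.015,"gripper":255},{"dp":[155,0,73],"roll":0.015,"gripper":255},{"dp":[190,0,90],"roll":0.015,"gripper":255},{"dp":[225,0,107],"roll":0.015,"gripper":255},{"dp":[252,0,120],"roll":0.015,"gripper":255},{"dp":[271,0,129],"roll":0.015,"gripper":255},{"dp":[277,0,132],"roll":0.015,"gripper":255}]'
python3 -c "
from h import *
T=eyes.capture('top');S=eyes.capture('scene')
goal(X=(622,-10,228),jaw=1.53+np.pi/2)
for n,p in(('S',S),('T',T)):
  for l in('door_knuckle','pins_drawn','upper_drawn','door_edge'):print(n,l,[(np.round(d['centre'],1).tolist(),round(d['confidence'],2)) for d in models.spot_point(p,l)[:3]])
f=lambda a:cv2.resize(a,(400,400),interpolation=cv2.INTER_CUBIC)
cv2.imwrite('pics/c5.png',np.hstack([f(T['color'][140:220,365:445]),f(S['color'][120:200,145:225])])[:,:,::-1])"
```

```text
time_s: 6.8
eef_pos: [622.5, -8.8, 225.5]
ee_rot: [0.489, -0.491, 0.51, -0.509]
force: [0.1, -0.2, -4.5]
grip_width: 0.118
t 6.9 pos [621.9  -6.4 225.9] F [-0.9 -0.3 -4.3] w 0.117 zang -0.0378 tilt [-6.0e-04 -1.0e+00 -2.9e-03]
dp [3.6, -2.1, 0.2] roll 3.1446 roll 0.003 roll -3.1386 
S door_knuckle [([406.8, 249.8], 0.85), ([178.9, 173.0], 0.67), ([389.3, 207.7], 0.63)]
S pins_drawn [([172.8, 178.4], 0.84), ([259.3, 291.9], 0.55)]
S upper_drawn [([168.7, 151.2], 0.71)]
S door_edge [([402.3, 284.1], 0.91), ([342.4, 198.9], 0.69), ([227.7, 195.5], 0.66)]
T door_knuckle [([145.4, 272.5], 0.91), ([182.4, 324.1], 0.84)]
T pins_drawn []
T upper_drawn [([428.2, 176.2], 0.84), ([246.5, 141.6], 0.58)]
T door_edge [([121.8, 205.2], 0.86), ([324.0, 171.5], 0.84), ([232.3, 277.4], 0.72)]
```

View pics/c5.png

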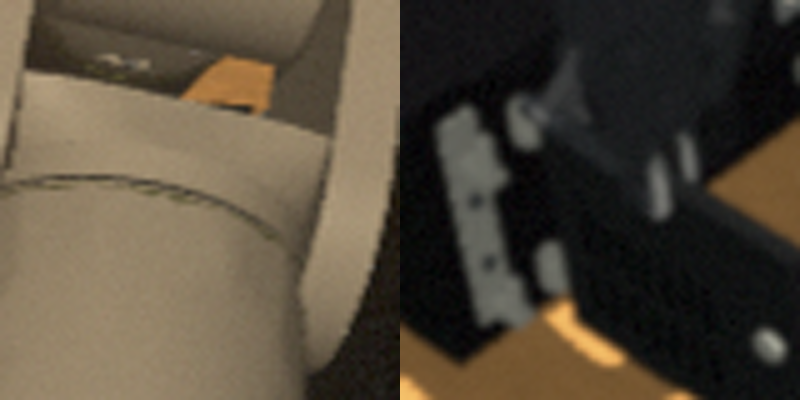

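```bash
python3 - <<'E'
from h import *
S=eyes.capture('scene')
for z,u in((202,(170,144.4)),(102,(175,173.6))):
    print(z,proj(S,(618.4,-100.9,z)),u,plane(S,u,z))
for x in(612,616,620,624):
    print(x,[np.round(proj(S,(x,-135,z)),1).tolist() for z in(50,72,150,172)])
print(proj(S,(606,-135,50)),proj(S,(606,-145,50)))
a=S["color"][135:190,150:190]
cv2.imwrite('pics/c6.png',cv2.resize((255*(a/255.)**.7).astype(np.uint8),(436,600),interpolation=cv2.INTER_CUBIC)[:,:,::-1])
E
```

```text
202 [170.11464444 141.14167214] (170, 144.4) [627.0831804  -92.66144412 202.        ]
102 [175.68902755 170.60674329] (175, 173.6) [627.37167532 -94.56424179 102.        ]
612 [[170.9, 177.8], [169.7, 171.9], [165.2, 149.9], [163.9, 143.4]]
616 [[169.8, 178.6], [168.6, 172.7], [164.1, 150.8], [162.8, 144.2]]
620 [[168.7, 179.4], [167.5, 173.6], [163.0, 151.6], [161.6, 145.1]]
624 [[167.7, 180.3], [166.4, 174.4], [161.9, 152.5], [160.5, 145.9]]
[172.44305335 176.51454295] [169.78508996 174.91545028]
```

View pics/c6.png

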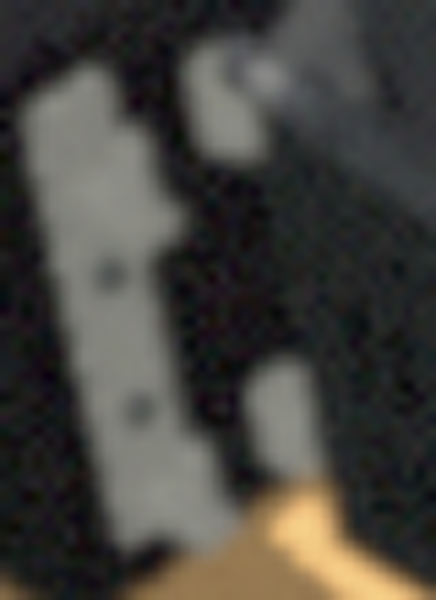

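```bash
cat > g.py <<'E'
import sys;from h import *
# guard: python3 g.py thr  -> exit 1 when |F| beyond thr after removing the door's weight
s,R=pose();F=np.array(s["force"])-[0,0,-4.0]
print(round(s["time_s"],2),np.round(s["eef_pos"],2),"F",np.round(F,1),"tau",np.round(s["wrist_torque"],2),"z/y tilt",np.round(R[2,[0,2]],4),flush=True)
sys.exit(int(np.linalg.norm(F)>float(sys.argv[1])))
E
python3 -m crank '[{"dp":[3,10,0],"roll":0,"gripper":255},{"dp":[6,20,0],"roll":0,"gripper":255},{"dp":[8,30,0],"roll":0,"gripper":255},{"dp":[8,33,0],"roll":0,"gripper":255},{"dp":[8,33,0],"roll":0,"gripper":255},{"dp":[8,33,0],"roll":0,"gripper":255}]' >/dev/null; python3 g.py 3.5 &&
python3 -m crank '[{"dp":[1,0,0],"roll":0,"gripper":255},{"dp":[2,0,0],"roll":0,"gripper":255},{"dp":[2,0,0],"roll":0,"gripper":255}]' >/dev/null; python3 g.py 3.5 &&
python3 -m crank '[{"dp":[1,0,0],"roll":0,"gripper":255},{"dp":[2,0,0],"roll":0,"gripper":255},{"dp":[2,0,0],"roll":0,"gripper":255}]' >/dev/null; python3 g.py 3.5 &&
python3 -m crank '[{"dp":[1,0,0],"roll":0,"gripper":255},{"dp":[2,0,0],"roll":0,"gripper":255},{"dp":[2,0,0],"roll":0,"gripper":255}]' >/dev/null; python3 g.py 3.5 &&
python3 -m crank '[{"dp":[1,0,0],"roll":0,"gripper":255},{"dp":[2,0,0],"roll":0,"gripper":255},{"dp":[2,0,0],"roll":0,"gripper":255}]' >/dev/null; python3 g.py 3.5
```

```text
7.85 [621.89 -13.59 194.47] F [0.2 0.2 0.7] tau [-0.01  0.04 -0.02] z/y tilt [-0.0001 -0.0003]
8.1 [621.95 -15.71 195.07] F [-0.1  0.3  0.1] tau [ 0.   -0.01 -0.06] z/y tilt [0.0002 0.0008]
8.35 [621.74 -17.73 194.72] F [-0.4  0.6 -0.3] tau [ 0.03 -0.01  0.01] z/y tilt [0.0001 0.0001]
8.6 [621.66 -19.74 194.63] F [ 0.3 -0.1 -0.2] tau [ 0.01 -0.04  0.03] z/y tilt [ 0.0001 -0.    ]
8.85 [621.59 -21.73 194.63] F [-0.4 -0.4 -0.5] tau [-0.02  0.04  0.06] z/y tilt [ 0.0001 -0.    ]
```

```bash
m(){ :; }
python3 g.py 2.5 && python3 -m crank '[{"dp":[1,0,0],"roll":0,"gripper":255},{"dp":[2,0,0],"roll":0,"gripper":255},{"dp":[2,0,0],"roll":0,"gripper":255}]' >/dev/null; python3 g.py 2.5 &&
python3 -m crank '[{"dp":[1,0,0],"roll":0,"gripper":255},{"dp":[1.5,0,0],"roll":0,"gripper":255},{"dp":[1.5,0,0],"roll":0,"gripper":255}]' >/dev/null; python3 g.py 2.5 &&
python3 -m crank '[{"dp":[1,0,0],"roll":0,"gripper":255},{"dp":[1.5,0,0],"roll":0,"gripper":255},{"dp":[1.5,0,0],"roll":0,"gripper":255}]' >/dev/null; python3 g.py 2.5 &&
python3 -m crank '[{"dp":[1,0,0],"roll":0,"gripper":255},{"dp":[1.5,0,0],"roll":0,"gripper":255},{"dp":[1.5,0,0],"roll":0,"gripper":255}]' >/dev/null; python3 g.py 2.5 &&
python3 -m crank '[{"dp":[1,0,0],"roll":0,"gripper":255},{"dp":[1.5,0,0],"roll":0,"gripper":255},{"dp":[1.5,0,0],"roll":0,"gripper":255}]' >/dev/null; python3 g.py 2.5 &&
python3 -m crank '[{"dp":[1,0,0],"roll":0,"gripper":255},{"dp":[1.5,0,0],"roll":0,"gripper":255},{"dp":[1.5,0,0],"roll":0,"gripper":255}]' >/dev/null; python3 g.py 2.5
```

```text
8.85 [621.59 -21.73 194.63] F [-0.4 -0.4 -0.5] tau [-0.02  0.04  0.06] z/y tilt [ 0.0001 -0.    ]
9.1 [621.51 -23.75 194.63] F [-0.  -0.6  0.4] tau [-0.01 -0.02 -0.01] z/y tilt [ 0.0001 -0.    ]
9.35 [621.45 -25.13 194.64] F [ 0.9 -0.3  0.6] tau [-0.01  0.02 -0.  ] z/y tilt [ 0.0001 -0.    ]
9.6 [621.41 -26.66 194.64] F [-0.2 -0.3  0.2] tau [ 0.01 -0.02  0.03] z/y tilt [ 0. -0.]
9.85 [621.36 -28.15 194.63] F [-0.3  0.1  1. ] tau [-0.02  0.   -0.02] z/y tilt [ 0. -0.]
10.1 [621.3  -29.66 194.65] F [ 0.1 -0.6 -0.5] tau [-0.01  0.02  0.01] z/y tilt [0.0001 0.    ]
10.35 [621.24 -30.62 194.7 ] F [-0.   2.7  1.3] tau [ 0.5   0.01 -0.03] z/y tilt [-0.0009  0.    ]
```

```bash

python3 -m crank '[{"dp":[-3,0,0],"roll":0,"gripper":255},{"dp":[-5,0,5],"roll":0,"gripper":255},{"dp":[-5,0,15],"roll":0,"gripper":255},{"dp":[-5,0,23],"roll":0,"gripper":255},{"dp":[-5,0,23],"roll":0,"gripper":255}]' >/dev/null; python3 g.py 2.5 &&
python3 -m crank '[{"dp":[4,0,0],"roll":0,"gripper":255},{"dp":[8,0,0],"roll":0,"gripper":255},{"dp":[9,0,0],"roll":0,"gripper":255},{"dp":[9,0,0],"roll":0,"gripper":255}]' >/dev/null; python3 g.py 2.5 &&
python3 -m crank '[{"dp":[4,0,0],"roll":0,"gripper":255},{"dp":[8,0,0],"roll":0,"gripper":255},{"dp":[9,0,0],"roll":0,"gripper":255},{"dp":[9,0,0],"roll":0,"gripper":255}]' >/dev/null; python3 g.py 2.5 &&
python3 -m crank '[{"dp":[0,0,-1.5],"roll":0,"gripper":255},{"dp":[0,0,-3],"roll":0,"gripper":255},{"dp":[0,0,-3],"roll":0,"gripper":255}]' >/dev/null; python3 g.py 2.5 &&
python3 -m crank '[{"dp":[0,0,-1],"roll":0,"gripper":255},{"dp":[0,0,-2],"roll":0,"gripper":255},{"dp":[0,0,-2],"roll":0,"gripper":255}]' >/dev/null; python3 g.py 2.5 &&
python3 -m crank '[{"dp":[0,0,-1],"roll":0,"gripper":255},{"dp":[0,0,-1.5],"roll":0,"gripper":255},{"dp":[0,0,-1.5],"roll":0,"gripper":255}]' >/dev/null; python3 g.py 2.5 &&
python3 -m crank '[{"dp":[0,0,-1],"roll":0,"gripper":255},{"dp":[0,0,-1.5],"roll":0,"gripper":255},{"dp":[0,0,-1.5],"roll":0,"gripper":255}]' >/dev/null; python3 g.py 2.5 &&
python3 -m crank '[{"dp":[0,0,-1],"roll":0,"gripper":255},{"dp":[0,0,-1.5],"roll":0,"gripper":255},{"dp":[0,0,-1.5],"roll":0,"gripper":255}]' >/dev/null; python3 g.py 2.5 
```

```text
10.77 [645.53 -26.93 194.35] F [-0.5 -0.1 -0.3] tau [ 0.01 -0.   -0.03] z/y tilt [0.0004 0.0007]
11.1 [643.83 -36.44 194.74] F [-0.9  0.4 -0.4] tau [-0.04 -0.03  0.  ] z/y tilt [ 0.0001 -0.0001]
11.43 [643.71 -45.31 194.67] F [-0.1  0.5  0.1] tau [-0.05 -0.08  0.01] z/y tilt [0.0001 0.    ]
11.68 [640.49 -44.55 194.65] F [ 0.8 -0.3  0.9] tau [ 0.   -0.03  0.02] z/y tilt [-0.0001 -0.0003]
11.93 [638.88 -44.52 194.8 ] F [1.8 0.8 0.3] tau [ 0.04 -0.27  0.14] z/y tilt [-0.      0.0008]
12.18 [637.84 -44.46 194.94] F [ 5.2  0.3 -0.6] tau [ 0.19 -0.97  0.43] z/y tilt [-0.      0.0023]
12.18 [637.84 -44.46 194.94] F [ 5.2  0.3 -0.6] tau [ 0.19 -0.97  0.43] z/y tilt [-0.      0.0023]
12.18 [637.84 -44.46 194.94] F [ 5.2  0.3 -0.6] tau [ 0.19 -0.97  0.43] z/y tilt [-0.      0.0023]
```

```bash

python3 -m crank '[{"dp":[0,0,4],"roll":0,"gripper":255},{"dp":[-6,0,6],"roll":0,"gripper":255},{"dp":[-14,0,6],"roll":0,"gripper":255},{"dp":[-19,0,3],"roll":0,"gripper":255},{"dp":[-19,0,-5],"roll":0,"gripper":255},{"dp":[-19,0,-12],"roll":0,"gripper":255},{"dp":[-19,0,-12],"roll":0,"gripper":255},{"dp":[-19,0,-12],"roll":0,"gripper":255}]' >/dev/null; python3 g.py 2.5 &&
python3 -m crank '[{"dp":[1,0,0],"roll":0,"gripper":255},{"dp":[2,0,0],"roll":0,"gripper":255},{"dp":[2,0,0],"roll":0,"gripper":255}]' >/dev/null; python3 g.py 2.3 &&
python3 -m crank '[{"dp":[1,0,0],"roll":0,"gripper":255},{"dp":[1,0,0],"roll":0,"gripper":255},{"dp":[1,0,0],"roll":0,"gripper":255}]' >/dev/null; python3 g.py 2.3 &&
python3 -m crank '[{"dp":[1,0,0],"roll":0,"gripper":255},{"dp":[1,0,0],"roll":0,"gripper":255},{"dp":[1,0,0],"roll":0,"gripper":255}]' >/dev/null; python3 g.py 2.3 &&
python3 -m crank '[{"dp":[1,0,0],"roll":0,"gripper":255},{"dp":[1,0,0],"roll":0,"gripper":255},{"dp":[1,0,0],"roll":0,"gripper":255}]' >/dev/null; python3 g.py 2.3
```

```text
12.85 [625.83 -24.71 194.89] F [-0.3  1.2  0. ] tau [ 0.02 -0.03  0.01] z/y tilt [0.     0.0001]
13.1 [626.07 -27.42 194.55] F [-0.   0.2  0.7] tau [ 0.01 -0.05 -0.  ] z/y tilt [0. 0.]
13.35 [625.9  -28.28 194.57] F [ 0.1  0.4 -0.3] tau [ 0.   -0.01  0.06] z/y tilt [-0.     -0.0001]
13.6 [625.82 -29.23 194.63] F [-0.3 -0.8  0.2] tau [-0.04 -0.01  0.06] z/y tilt [-0. -0.]
13.85 [625.8  -30.02 194.71] F [-0.   1.1  1. ] tau [0.22 0.01 0.01] z/y tilt [-0.0003  0.0001]
```

```bash

python3 -m crank '[{"dp":[-3,0,0],"roll":0,"gripper":255},{"dp":[-4,-8,0],"roll":0,"gripper":255},{"dp":[-4,-18,0],"roll":0,"gripper":255},{"dp":[-4,-24,0],"roll":0,"gripper":255},{"dp":[0,-24,0.3],"roll":0,"gripper":255},{"dp":[6,-24,0.5],"roll":0,"gripper":255},{"dp":[12.85,-24,0.6],"roll":0,"gripper":255},{"dp":[12.85,-24,0.6],"roll":0,"gripper":255},{"dp":[12.85,-24,0.6],"roll":0,"gripper":255},{"dp":[12.85,-24,0.6],"roll":0,"gripper":255}]' >/dev/null; python3 g.py 2.5; python3 -c "
from h import *
goal(X=(625.86,-43.05,210))
S=eyes.capture('scene')
a=S['color'][130:190,145:215]
cv2.imwrite('pics/c7.png',cv2.resize((255*(a/255.)**.7).astype(np.uint8),(700,600),interpolation=cv2.INTER_CUBIC)[:,:,::-1])"
```

```text
14.68 [625.82 -43.15 218.33] F [-0.3 -0.3  0.2] tau [-0.03 -0.02 -0.  ] z/y tilt [-0.0003 -0.0006]
t 14.68 pos [625.8 -43.2 218.3] F [-0.3 -0.3 -3.8] w 0.114 zang -0.0364 tilt [-3.e-04 -1.e+00 -6.e-04]
dp [-0.1, 8.3, 0.0]
```

View pics/c7.png

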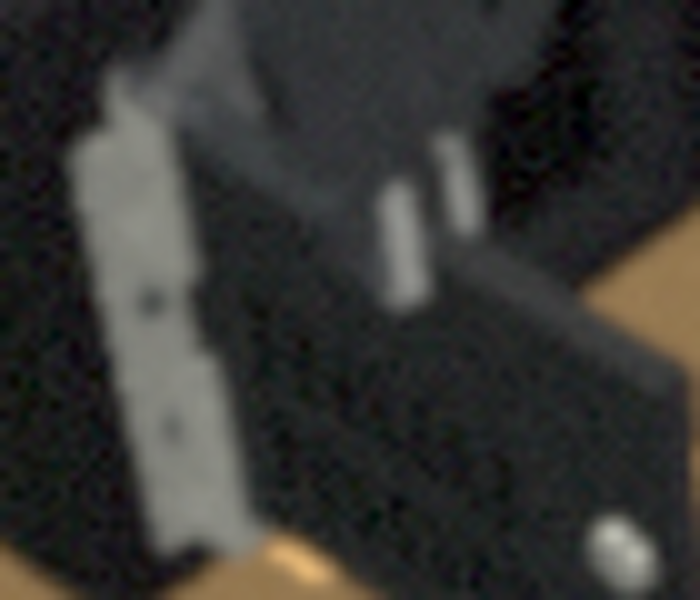

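The knuckles now stand in line above the rail's pins, with the lower one at about (215,400) in the crop. I'll descend with a force guard.

```bash

python3 -m crank '[{"dp":[0,3,0],"roll":0,"gripper":255},{"dp":[0,6,0],"roll":0,"gripper":255},{"dp":[0,8,0],"roll":0,"gripper":255},{"dp":[0,8,0],"roll":0,"gripper":255}]' >/dev/null; python3 g.py 3 &&
python3 -m crank '[{"dp":[0,1.5,0],"roll":0,"gripper":255},{"dp":[0,3,0],"roll":0,"gripper":255},{"dp":[0,3,0],"roll":0,"gripper":255}]' >/dev/null; python3 g.py 3 &&
python3 -m crank '[{"dp":[0,1.5,0],"roll":0,"gripper":255},{"dp":[0,3,0],"roll":0,"gripper":255},{"dp":[0,3,0],"roll":0,"gripper":255}]' >/dev/null; python3 g.py 3 &&
python3 -m crank '[{"dp":[0,1.5,0],"roll":0,"gripper":255},{"dp":[0,3,0],"roll":0,"gripper":255},{"dp":[0,3,0],"roll":0,"gripper":255}]' >/dev/null; python3 g.py 3 &&
python3 -m crank '[{"dp":[0,1.5,0],"roll":0,"gripper":255},{"dp":[0,3,0],"roll":0,"gripper":255},{"dp":[0,3,0],"roll":0,"gripper":255}]' >/dev/null; python3 g.py 3 &&
python3 -m crank '[{"dp":[0,1.5,0],"roll":0,"gripper":255},{"dp":[0,3,0],"roll":0,"gripper":255},{"dp":[0,3,0],"roll":0,"gripper":255}]' >/dev/null; python3 g.py 3
```

```text
15.07 [625.68 -42.89 209.87] F [ 0.2 -0.  -0.3] tau [-0.01  0.02 -0.01] z/y tilt [-0.0003 -0.0012]
15.32 [625.83 -43.02 207.31] F [-0.7 -0.   0.8] tau [0.01 0.   0.04] z/y tilt [-0.0001 -0.0004]
15.57 [625.8  -43.03 204.28] F [-0.4  0.6  0.4] tau [-0.07  0.02 -0.02] z/y tilt [-0.0001 -0.0006]
15.82 [625.81 -43.04 201.27] F [-0.  -0.7 -0.4] tau [ 0.02 -0.01 -0.03] z/y tilt [-0.0001 -0.0005]
16.07 [625.8  -42.99 198.26] F [-1.   0.4  0.3] tau [ 0.04  0.01 -0.02] z/y tilt [-0.0002 -0.0006]
16.32 [625.8  -43.   195.25] F [0.2 0.1 0.3] tau [ 0.03  0.09 -0.  ] z/y tilt [-0.0001 -0.0006]
```

```bash

python3 -m crank '[{"dp":[0,1.5,0],"roll":0,"gripper":255},{"dp":[0,3,0],"roll":0,"gripper":255},{"dp":[0,3,0],"roll":0,"gripper":255}]' >/dev/null; python3 g.py 3 &&
python3 -m crank '[{"dp":[0,1.5,0],"roll":0,"gripper":255},{"dp":[0,3,0],"roll":0,"gripper":255},{"dp":[0,3,0],"roll":0,"gripper":255}]' >/dev/null; python3 g.py 3 &&
python3 -m crank '[{"dp":[0,1.5,0],"roll":0,"gripper":255},{"dp":[0,3,0],"roll":0,"gripper":255},{"dp":[0,3,0],"roll":0,"gripper":255}]' >/dev/null; python3 g.py 3 &&
python3 -m crank '[{"dp":[0,1,0],"roll":0,"gripper":255},{"dp":[0,1.5,0],"roll":0,"gripper":255},{"dp":[0,1.5,0],"roll":0,"gripper":255}]' >/dev/null; python3 g.py 3 &&
python3 -m crank '[{"dp":[0,1,0],"roll":0,"gripper":255},{"dp":[0,1.5,0],"roll":0,"gripper":255},{"dp":[0,1.5,0],"roll":0,"gripper":255}]' >/dev/null; python3 g.py 3 &&
python3 -m crank '[{"dp":[0,1,0],"roll":0,"gripper":255},{"dp":[0,1.5,0],"roll":0,"gripper":255},{"dp":[0,1.5,0],"roll":0,"gripper":255}]' >/dev/null; python3 g.py 3
```

```text
16.57 [625.8  -43.01 192.25] F [ 0.2  0.1 -0.2] tau [ 0.02  0.   -0.02] z/y tilt [-0.0001 -0.0006]
16.82 [625.8  -43.04 189.22] F [ 0.6 -0.3  0.2] tau [0.02 0.09 0.01] z/y tilt [-0.0001 -0.0006]
17.07 [625.78 -43.   186.24] F [-0.1  0.4 -0.3] tau [ 0.02 -0.02 -0.02] z/y tilt [-0.0002 -0.0006]
17.32 [625.87 -43.03 185.  ] F [-0.3 -0.   0.1] tau [ 0.01  0.06 -0.02] z/y tilt [-0.0001 -0.0002]
17.57 [626.05 -43.01 183.96] F [0.6 1.1 1.8] tau [-0.01  0.03 -0.03] z/y tilt [0.0002 0.0006]
17.82 [626.26 -42.87 183.25] F [-1.8  1.9  8.7] tau [ 0.04  0.22 -0.15] z/y tilt [0.0003 0.0018]
```

Seated at TCP z≈184, as predicted (8.7 N upward reaction). Now I'll relieve the load and let go.

```bash

python3 -m crank '[{"dp":[0,-0.7,0],"roll":0,"gripper":255},{"dp":[0,-0.7,0],"roll":0,"gripper":200},{"dp":[0,-0.7,0],"roll":0,"gripper":180},{"dp":[0,-0.7,0],"roll":0,"gripper":160},{"dp":[0,-0.7,0],"roll":0,"gripper":150},{"dp":[0,-0.7,0],"roll":0,"gripper":150}]' 20; python3 -m crank '[{"dp":[0,-15,0],"roll":0,"gripper":150},{"dp":[0,-35,0],"roll":0,"gripper":150},{"dp":[0,-60,0],"roll":0,"gripper":150},{"dp":[0,-60,0],"roll":0,"gripper":150}]'; python3 -c "
from h import *
S=eyes.capture('scene');T=eyes.capture('top')
goal(X=(625.86,-43.05,210))
for n,p in(('S',S),('T',T)):
  for l in('door_knuckle','door_center','door_edge'):print(n,l,[(np.round(d['centre'],1).tolist(),round(d['confidence'],2)) for d in models.spot_point(p,l)[:3]])
f=lambda a:cv2.resize((255*(a/255.)**.7).astype(np.uint8),(400,400),interpolation=cv2.INTER_CUBIC)
cv2.imwrite('pics/c8.png',np.hstack([f(T['color'][130:230,330:430]),f(S['color'][110:230,145:265])])[:,:,::-1])"
```

```text
time_s: 18.32
eef_pos: [625.9, -43.1, 182.8]
ee_rot: [0.491, -0.491, 0.509, -0.509]
force: [0.4, -0.3, -0.0]
grip_width: 0.415
time_s: 18.65
eef_pos: [627.2, -43.4, 247.8]
ee_rot: [-0.492, 0.489, -0.507, 0.511]
force: [0.3, -0.9, 1.6]
grip_width: 0.412
t 18.75 pos [626.1 -43.1 243.5] F [ 0.3 -0.1 -0.7] w 0.415 zang -0.036 tilt [ 4.0e-04 -1.0e+00  1.6e-03]
dp [-0.1, 33.5, -0.3] 
S door_knuckle [([405.8, 249.8], 0.84), ([388.9, 206.4], 0.71), ([168.3, 180.3], 0.66)]
S door_center [([403.7, 261.4], 0.98), ([186.7, 186.9], 0.91), ([363.2, 195.6], 0.83)]
S door_edge [([404.0, 285.3], 0.95), ([216.5, 200.7], 0.8), ([339.3, 198.6], 0.71)]
T door_knuckle [([187.7, 321.7], 0.9), ([146.1, 274.1], 0.64), ([246.3, 144.2], 0.57)]
T door_center [([377.2, 171.7], 0.83), ([208.7, 298.1], 0.75), ([128.2, 238.9], 0.72)]
T door_edge [([333.9, 175.9], 0.96), ([119.5, 207.9], 0.73), ([228.9, 278.3], 0.65)]
```

View pics/c8.png

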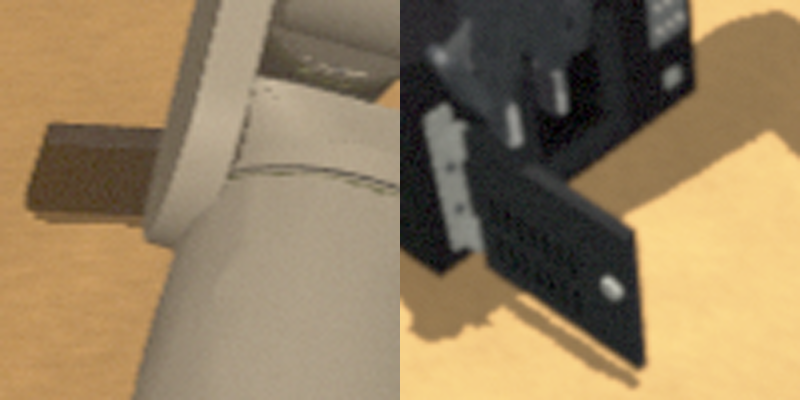

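The door hangs upright and free: knuckles on the rail, free edge at scene (216,200), knob on the outer (+x) face. Next I close the fingers, go round to the outer face and push.

```bash

python3 -m crank '[{"dp":[-18,0,19],"roll":0,"gripper":255},{"dp":[-36,0,38],"roll":0,"gripper":255},{"dp":[-36,0,42],"roll":0,"gripper":255},{"dp":[-36,0,42],"roll":0,"gripper":255},{"dp":[-36,20,42],"roll":0,"gripper":255},{"dp":[-36,40,42],"roll":0,"gripper":255},{"dp":[-36,60,42],"roll":0,"gripper":255},{"dp":[-36,70,42],"roll":0,"gripper":255},{"dp":[-36,70,42],"roll":0,"gripper":255}]'; python3 - <<'E'
from h import *
s,R=pose();p=np.array(s["eef_pos"]);P=np.array([622.4,-137.5])
for th in(0,8,15,22,30,37,45,52,60,67,75,80,85,88):
    t=np.radians(th);d=np.array([-np.sin(t),np.cos(t)]);n=np.array([np.cos(t),np.sin(t)])
    c=P+130*d+(6+14.5*np.cos(t)+11*np.sin(t))*n
    print(th,np.round(c,1),np.round((R.T@np.array([*(c-p[:2]),0]))[[0,2]],1))
E
```

```text
time_s: 19.8
eef_pos: [667.9, -9.0, 170.5]
ee_rot: [0.49, -0.492, 0.51, -0.508]
force: [-0.3, 0.1, 0.5]
grip_width: 0.001
0 [642.9  -7.5] [ -0.6 -25.1]
8 [626.   -5.7] [ -1.8 -42. ]
15 [610.8  -6. ] [ -0.9 -57.2]
22 [595.6  -8.1] [  1.8 -72.3]
30 [578.2 -12.9] [  7.1 -89.5]
37 [563.5 -19.1] [  13.9 -104. ]
45 [547.5 -28.6] [  23.9 -119.6]
52 [534.5 -38.9] [  34.7 -132.2]
60 [521.2 -52.8] [  49.1 -145. ]
67 [511.2 -66.6] [  63.3 -154.4]
75 [502.1 -84.2] [  81.2 -162.9]
80 [497.7 -95.9] [  93.  -166.9]
85 [ 494.5 -108. ] [ 105.3 -169.7]
88 [ 493.1 -115.5] [ 112.8 -170.8]
```

```bash

python3 -m crank '[{"dp":[-0.5,0,-8],"roll":0,"gripper":255},{"dp":[-0.5,0,-16],"roll":0,"gripper":255},{"dp":[-0.5,0,-22],"roll":0,"gripper":255},{"dp":[-1,0,-28],"roll":0,"gripper":255},{"dp":[-1,0,-35],"roll":0,"gripper":255},{"dp":[-2,0,-42],"roll":0,"gripper":255},{"dp":[-1,0,-50],"roll":0,"gripper":255},{"dp":[-1,0,-57],"roll":0,"gripper":255},{"dp":[-1,0,-57],"roll":0,"gripper":255}]'; python3 g.py 12 &&
python3 -m crank '[{"dp":[1,0,-7],"roll":0,"gripper":255},{"dp":[3,0,-15],"roll":0,"gripper":255},{"dp":[5,0,-24],"roll":0,"gripper":255},{"dp":[8,0,-32],"roll":0,"gripper":255},{"dp":[11,0,-39],"roll":0,"gripper":255},{"dp":[15,0,-47],"roll":0,"gripper":255},{"dp":[20,0,-55],"roll":0,"gripper":255},{"dp":[25,0,-62],"roll":0,"gripper":255},{"dp":[25,0,-62],"roll":0,"gripper":255}]'; python3 -c "
from h import *
S=eyes.capture('scene');T=eyes.capture('top')
goal(X=(494.5,-108,173))
f=lambda a:cv2.resize((255*(a/255.)**.7).astype(np.uint8),(400,400),interpolation=cv2.INTER_CUBIC)
cv2.imwrite('pics/c9.png',np.hstack([f(T['color'][130:230,350:450]),f(S['color'][90:210,145:265])])[:,:,::-1])"
```

```text
time_s: 20.55
eef_pos: [611.5, -5.5, 173.5]
ee_rot: [-0.491, 0.491, -0.509, 0.509]
force: [0.4, 0.2, 0.2]
grip_width: -0.002
20.55 [611.49  -5.54 173.52] F [0.4 0.2 4.2] tau [ 0.03 -0.01 -0.04] z/y tilt [0.0001 0.0003]
time_s: 21.3
eef_pos: [548.5, -29.0, 173.0]
ee_rot: [0.491, -0.491, 0.509, -0.509]
force: [-1.0, 0.3, -0.0]
grip_width: -0.003
t 21.4 pos [549.5 -28.5 173.1] F [ 0.1 -0.1 -1.2] w 0.0 zang -0.0366 tilt [-0.e+00 -1.e+00  5.e-04]
dp [81.5, 0.0, -52.1]
```

View pics/c9.png

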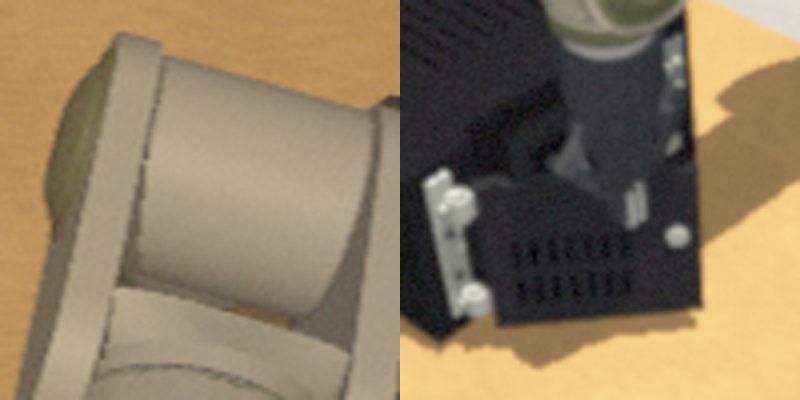

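Door is half shut with both knuckles on their pins. Continue, then creep to contact.

```bash

sed -i 's/\[0,0,-4.0\]/[0,0,0.0]/' g.py
python3 -m crank '[{"dp":[5,0,-7],"roll":0,"gripper":255},{"dp":[11,0,-13],"roll":0,"gripper":255},{"dp":[18,0,-20],"roll":0,"gripper":255},{"dp":[25,0,-25.5],"roll":0,"gripper":255},{"dp":[32,0,-30.5],"roll":0,"gripper":255},{"dp":[39,0,-35],"roll":0,"gripper":255},{"dp":[48,0,-39.5],"roll":0,"gripper":255},{"dp":[57,0,-43],"roll":0,"gripper":255},{"dp":[65,0,-46],"roll":0,"gripper":255},{"dp":[69,0,-47],"roll":0,"gripper":255}]' >/dev/null; python3 g.py 5 &&
python3 -m crank '[{"dp":[4,0,-1],"roll":0,"gripper":255},{"dp":[8,0,-2],"roll":0,"gripper":255},{"dp":[8,0,-2],"roll":0,"gripper":255}]' >/dev/null; python3 g.py 3 &&
python3 -m crank '[{"dp":[2,0,0],"roll":0,"gripper":255},{"dp":[4,0,0],"roll":0,"gripper":255},{"dp":[4,0,0],"roll":0,"gripper":255}]' >/dev/null; python3 g.py 3 &&
python3 -m crank '[{"dp":[1.5,0,0],"roll":0,"gripper":255},{"dp":[3,0,0],"roll":0,"gripper":255},{"dp":[3,0,0],"roll":0,"gripper":255}]' >/dev/null; python3 g.py 3 &&
python3 -m crank '[{"dp":[1,0,0],"roll":0,"gripper":255},{"dp":[2,0,0],"roll":0,"gripper":255},{"dp":[2,0,0],"roll":0,"gripper":255}]' >/dev/null; python3 g.py 3 &&
python3 -m crank '[{"dp":[1,0,0],"roll":0,"gripper":255},{"dp":[2,0,0],"roll":0,"gripper":255},{"dp":[2,0,0],"roll":0,"gripper":255}]' >/dev/null; python3 g.py 3
```

```text
22.23 [499.53 -96.79 172.86] F [ 0.9 -0.1  0.1] tau [-0.05 -0.05  0.04] z/y tilt [ 0.0002 -0.0001]
22.48 [ 497.58 -104.03  172.8 ] F [-0.2  0.5 -0.4] tau [ 0.03  0.02 -0.  ] z/y tilt [ 0.0001 -0.0001]
22.73 [ 497.59 -107.58  172.81] F [ 0.6 -0.7 -0.3] tau [0.03 0.02 0.01] z/y tilt [ 0.0001 -0.    ]
22.98 [ 497.44 -110.63  172.83] F [-0.1  0.3  0.6] tau [-0.01  0.01  0.  ] z/y tilt [0.0001 0.    ]
23.23 [ 497.32 -112.59  172.84] F [ 0.  -0.7 -0.3] tau [0.   0.03 0.01] z/y tilt [ 0. -0.]
23.48 [ 497.25 -113.91  172.85] F [-0.7  4.   0.1] tau [ 0.73 -0.1   0.03] z/y tilt [-0.0015 -0.0001]
```

```bash

python3 -m crank '[{"dp":[0.7,0,0],"roll":0,"gripper":255},{"dp":[1.2,0,0],"roll":0,"gripper":255},{"dp":[1.2,0,0],"roll":0,"gripper":255},{"dp":[1.2,0,0],"roll":0,"gripper":255}]' >/dev/null; python3 g.py 3
python3 -m crank '[{"dp":[-4,0,0],"roll":0,"gripper":255},{"dp":[-15,0,0],"roll":0,"gripper":255},{"dp":[-40,0,0],"roll":0,"gripper":255},{"dp":[-75,0,0],"roll":0,"gripper":255},{"dp":[-110,0,0],"roll":0,"gripper":255},{"dp":[-145,-20,0],"roll":0,"gripper":255},{"dp":[-180,-50,0],"roll":0,"gripper":255},{"dp":[-215,-80,0],"roll":0,"gripper":255},{"dp":[-225,-90,0],"roll":0,"gripper":255},{"dp":[-225,-90,0],"roll":0,"gripper":255}]'; python3 - <<'E'
from h import *
S=eyes.capture('scene');T=eyes.capture('top')
f=lambda a:cv2.resize((255*(a/255.)**.55).astype(np.uint8),(400,500),interpolation=cv2.INTER_CUBIC)
cv2.imwrite('pics/c10.png',np.hstack([f(T['color'][140:315,340:480]),f(S['color'][70:220,130:250])])[:,:,::-1])
E
```

```text
23.82 [ 497.23 -114.04  172.85] F [ 0.8 10.7  2.6] tau [ 1.77 -0.11  0.  ] z/y tilt [-0.0034 -0.0002]
time_s: 24.65
eef_pos: [505.9, 112.5, 266.3]
ee_rot: [-0.494, 0.49, -0.506, 0.51]
force: [0.4, 0.2, 0.0]
grip_width: 0.001
```

View pics/c10.png

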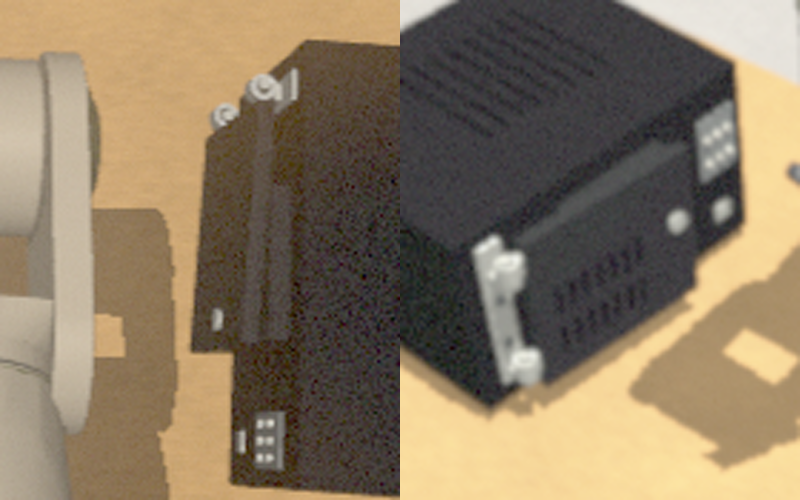

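```bash
python3 -c "
from rig import ctrl
s=ctrl.sense();print(s['time_s'],s['force']);print(ctrl.finish_job())"
```

```text
24.75 [-0.85880733  0.00645464 -1.15771361]
the job is handed in; nothing more can be done
None
```

The door is hung on both hinge pins, released and swung shut against the computer's front. I handed the job in at 24.8 s of the 58 s allowed.

- **Finding the pins:** I lifted the door from its rest and found the pins by touching their sides from the front and from one side, at about 1–5 N. The rail sits roughly 14–16 mm towards the hinge end (+y) of its drawn place.
- **Hanging it:** The knuckles slid down without resistance and seated at the height I had worked out, with 8.7 N of upward reaction. I eased the load before opening the gripper.
- **Closing it:** I pushed the outer face round with closed fingers until it met a hard stop at 10.7 N, then backed the arm away.

**Last checks:** The final pictures show both knuckles down on their tabs with the pins inside, and the door closed parallel to the front against the bezel. The robot was clear with near-zero force. The arm came near none of the other things on the cart, but I did not re-measure them at the end.

**One disagreement:** The scene camera read about 3 pixels low against the robot's own position. I relied on the touch measurements for the fit instead.

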